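# Knock a small sanding drum out of a large one and row both up by size

### The arm

A 6-joint arm with a two-finger parallel gripper is mounted at the origin on the work surface. World frame = base frame: x ahead of the robot, y to its left, z up, the work surface at z = 0. Lengths are in m, angles in degrees, forces in N, time in s.
With the tool pointing down it reaches from about 0.275 to 0.975 m from the base axis. Payload 8.4 kg.
Tool frame: the origin (TCP) lies between the finger pads; the fingertips stand 14 mm ahead of it and the grasp point (between the pads) lies 5 mm behind it; y points along the fingers, z is the direction in which the jaws open and shut, and the axes are right-handed (so a half turn about y gives the same grasp; the last joint's range is limited). The gripper opens to 92 mm and grips with 3 to 60 N. Pads are 20 mm wide; open, the fingers measure 128 mm over their backs; the gripper's body (75 mm by 189 mm) begins 69 mm behind the grasp point.
Start: joints at [70.451, 20.225, 93.587, -0, 66.188, -0.138], TCP at [0.208, 0.589, 0.229] pointing down, gripper open.
Joint ranges: [-150.9, 150.9], [-52.94, 120.26], [3.33, 152.33], [-74.26, 254.26], [0, 154.13], [-172.89, 172.89]. Speed limits (degrees/s): [127.2, 127.2, 159.86, 180, 180, 180].

### API

Orientations are given as a 3x3 rotation matrix whose columns are the frame's x, y, z axes.
In Python, from plant import * gives the robot as it stands. Calls block until the motion is done:
- move_pose(position, orientation): joint-space move of the TCP to a pose.
- move_linear(position, max_speed=0.15, attitude=None, guard=None): straight line of the TCP; attitude=None keeps the orientation; max_speed is the mean speed in m/s. With guard (N) it stops when the force on the tool has changed by that much, and returns True; else False.
- movej(angles): joint-space move.
- move_gripper(opening): finger opening in m; the grip force is fixed at half the most; returns when the fingers have stopped.
- hold(seconds).
- inverse_kinematics(position, orientation): joint angles nearest the present ones, or None.
- get_obs(): the state.
- camera(name): name is "scene" or "top"; returns (picture, depth): 480x640x3 uint8, red, green, blue; 480x640 float32, m along the optical axis (not along the pixel's ray), 0 where there is no reading.
- camera_info(name): a dict with "fx", "fy", "cx", "cy" (pixels), "k1" (the pictures are not rectified: a ray, as slopes to the right and down, at radius r is drawn at 1 + k1 r^2 times it, then the intrinsics apply), "rvec" (rotation vector, rad) and "tvec" (3), from world to camera coordinates, as OpenCV has them. Camera axes: x right, y down, z forward; pixel columns grow to the right and rows downward; lengths in m; the calibration is good to about 2 mm. A picture is of the moment at which its call begins. camera_info takes no time and is no camera call.
A pose or a line that the arm cannot do raises MotionError and nothing moves.
- sign_off(): hands the job in, once; it reports no verdict.
The state is a dict: "time": time; "qpos": joint angles; "qvel": joint speeds; "effort": joint torques, N m; "position": TCP position; "tcp_rot": TCP orientation; "wrist_force": force on the tool from outside, world axes, zero at the start; "moment": the same for the moment, N m; "width": finger opening in m.
Only numpy, scipy, OpenCV 4.12 (cv2) and the standard library are available. Lean on these libraries where they do the work, as an engineer would, in place of code of your own. Each camera call takes 0.05 s, during which the arm holds its last target.

### The job

The small sanding drum has been stored down inside the large one and sits too deep to be gripped. Stand the nested pair on the knock-out stand, centred over its hole, and press the lever's orange ball fully down so that the small drum is pushed up out of the large one; then lift it out and stand each drum upright on the floor of the wooden row tray for its size, the narrow tray for the small and the wide tray for the large. Keep both drums upright the whole time, and do not knock or shift the drums already in the rows, the glue bottle or the sanding block.

Things in the scene. Friction and masses are not known exactly. Their poses are not given: they have to be found in the camera images.
- large_drum: Large rust-red sanding drum, an upright tube open at both ends: outside diameter 62 mm, height 90 mm, wall 7 mm (bore 48 mm). At the bottom an inward black ledge 6 mm thick leaves a hole of 32 mm. About 0.18 kg. Origin: centre of its underside; z is its axis, up. At the start it stands on the bench with the small drum inside it.
- small_drum: Small sand-yellow solid sanding drum with a black top: diameter 44 mm, height 76 mm, about 0.12 kg. Origin: centre of its underside; z is its axis, up. At the start it stands loose (2 mm play all round) on the ledge inside the large drum, its top 8 mm below the large drum's rim; only the play holds it.
- stand: Fixed green knock-out stand with a square plywood top plate 100 x 100 mm whose flat upper face is 82 mm above the bench, with a 26 mm hole at its centre; a steel plunger of 20 mm diameter waits in the hole, just below the face. Origin: on the bench below the centre of the hole; z up. A lever sticks out from under the plate along the stand's own -y, its ball 191 mm from the hole's axis. The stand's foot is 120 mm wide and reaches 130 mm towards -y.
- seat (a point): Centre of the hole at the level of the plate's upper face (82 mm above the bench). The nested pair stands here; for the plunger to pass through the large drum's bottom hole and meet only the small drum, the large drum must be centred within about 5 mm.
- lever_ball (a point): Centre of the orange ball (radius 18 mm) at the lever's free end. The lever turns about a horizontal pivot 90 mm from the hole's axis and 50 mm above the bench; the ball goes down from 78 mm (start) to 22 mm (bottom stop) above the bench, shifting sideways at most 4 mm on the way. Pressing takes about 5 N; the lever stays where it is left by friction.
- lever (a joint): Lever angle: 0 at the start (ball up, plunger down) to 0.54 rad (ball fully down). The plunger rises 89 mm per rad, to 46 mm above the plate, which lifts the small drum 40 mm, so its top 32 mm stand above the large drum's rim.
- large_row: Wide fixed plywood tray, the row for large drums: outside 210 x 88 x 20 mm, walls and floor 6 mm thick (inside 198 x 76 mm, floor 6 mm above the bench). Origin: centre of its underside; x along the row. One large drum already stands in the half towards its +x.
- small_row: Narrow fixed plywood tray, the row for small drums: outside 210 x 70 x 20 mm, walls and floor 6 mm thick (inside 198 x 58 mm, floor 6 mm above the bench). Origin: centre of its underside; x along the row. One small drum already stands in the half towards its +x.
- large_mate: Large drum like the first, already standing in the wide tray; leave it. Origin: centre of its underside.
- small_mate: Small drum like the first, already standing in the narrow tray; leave it. Origin: centre of its underside.
- glue_bottle: Yellow glue bottle standing on the bench, diameter 60 mm, height 150 mm; leave it. Origin: centre of its underside.
- sanding_block: Cork sanding block lying on the bench, 60 x 110 x 30 mm; leave it. Origin: centre of its underside.

How it is judged:
By the outcome, as a careful person would: the job done as asked, in the order asked, and still so for the second after the job is handed in, with the robot touching nothing.
It also fails if it takes over 72 s, if anything falls off the work surface, if the arm or the gripper's body presses on something with over 40 N, if the wrist force passes 120 N, or if a joint passes its speed limit or range.

## Working session

There is one attempt and no reset: what is moved stays moved. The work goes in short steps, each a Python script; the robot and the scene stay as the last script left them, time stands still between calls to the robot, and variables do not carry over. Pictures are saved under pics/ and viewed, and the job is handed in when it is done.

```bash
ls; mkdir -p pics; python3 - <<'E'
from plant import *
import cv2
for n in("scene","top"):
    p,d=camera(n); cv2.imwrite(f"pics/{n}0.png",p[:,:,::-1]); import numpy as np; np.savez(f"{n}0.npz",p=p,d=d); print(n,camera_info(n),(d>0).mean())
o=get_obs();print(o)
E
```

```text
pics
scene {'fx': 601.5207465215829, 'fy': 601.5207465215829, 'cx': 315.8162999681943, 'cy': 233.4333895959048, 'k1': 0.03820310162053908, 'rvec': array([ 2.45103724,  0.81842026, -0.25587231]), 'tvec': array([-0.4510396 , -0.27908179,  1.60888358])} 0.9959212239583334
top {'fx': 442.7334692432377, 'fy': 442.7334692432377, 'cx': 320.1095110608679, 'cy': 245.6808966117276, 'k1': -0.02720391405838761, 'rvec': array([ 2.20222193, -2.16701184,  0.13961854]), 'tvec': array([-0.03856566,  0.60534064,  0.88013233])} 0.9959114583333334
{'time': 0.1, 'qpos': array([ 7.04496837e+01,  2.02575663e+01,  9.36238262e+01,  8.13179816e-04,
        6.61884759e+01, -1.37600223e-01]), 'qvel': array([ 0.02021798, -0.09665395, -0.10767221,  0.07315603,  0.04106039,
       -0.0297825 ]), 'effort': array([-1.16054052e-03, -5.94908702e+01, -3.34929550e+01,  6.98014302e-02,
        1.82805781e-02, -1.78029495e-05]), 'position': array([0.20758683, 0.58907103, 0.22795652]), 'tcp_rot': array([[ 9.43147006e-01, -4.20300508e-04,  3.32375615e-01],
       [-3.32375880e-01, -1.14478550e-03,  9.43146311e-01],
       [-1.59060900e-05, -9.99999256e-01, -1.21939877e-03]]), 'wrist_force': array([ 0.63712504,  0.8191015 , -0.4212468 ]), 'moment': array([0.00113582, 0.0200083 , 0.00754841]), 'width': 0.09187564064879607}
```

View pics/scene0.png

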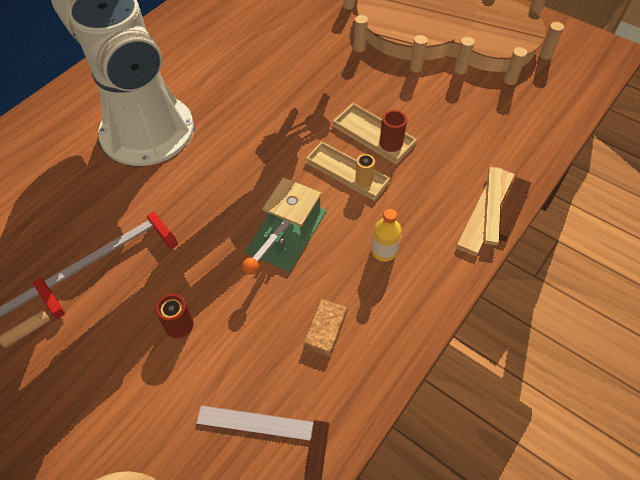

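View pics/top0.png

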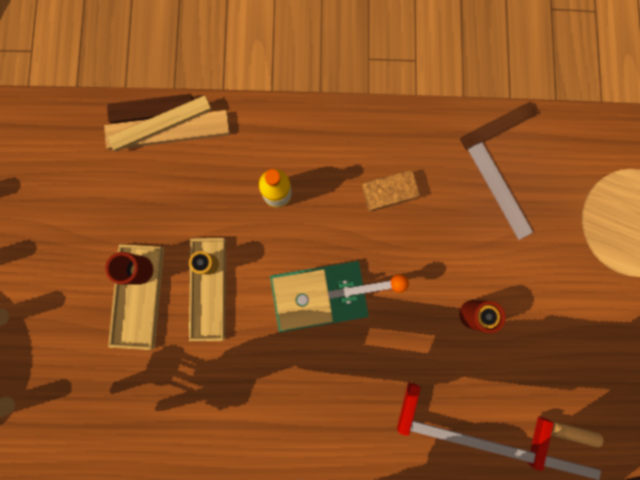

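```bash
cat > h.py <<'E'
from plant import *
import numpy as np, cv2
def cam(n):
    c=camera_info(n);K=np.array([[c["fx"],0,c["cx"]],[0,c["fy"],c["cy"]],[0,0,1.]]);D=np.array([c["k1"],0,0,0.])
    R=cv2.Rodrigues(c["rvec"])[0];return K,D,R,np.asarray(c["tvec"],float).reshape(3)
def slopes(n,uv):
    K,D,R,t=cam(n);return cv2.undistortPoints(np.asarray(uv,float).reshape(-1,1,2),K,D).reshape(-1,2)
def ray_plane(n,uv,z):
    K,D,R,t=cam(n);s=slopes(n,uv);d=np.c_[s,np.ones(len(s))]@R;c=-R.T@t
    return c+d*((z-c[2])/d[:,2])[:,None]
def cloud(n,d):
    K,D,R,t=cam(n);u,v=np.meshgrid(np.arange(640),np.arange(480))
    s=slopes(n,np.c_[u.ravel(),v.ravel()]);P=np.c_[s,np.ones(len(s))]*d.ravel()[:,None]
    W=(P-t)@R;W[d.ravel()<=0]=np.nan;return W.reshape(480,640,3)
def proj(n,p):
    K,D,R,t=cam(n);return cv2.projectPoints(np.asarray(p,float).reshape(-1,1,3),cv2.Rodrigues(R)[0],t,K,D)[0].reshape(-1,2)
def look(n,name):
    p,d=camera(n);np.savez(name+".npz",p=p,d=d);cv2.imwrite(f"pics/{name}.png",p[:,:,::-1]);return p,d
def mean_circle(pts):
    A=np.c_[2*pts[:,:2],np.ones(len(pts))];x=np.linalg.lstsq(A,(pts[:,:2]**2).sum(1),rcond=None)[0]
    return x[:2],np.sqrt(x[2]+x[:2]@x[:2])
E
python3 - <<'E'
from h import *
for n in("scene","top"):
    f=np.load(n+"0.npz");p,d=f["p"],f["d"];W=cloud(n,d)
    np.set_printoptions(precision=4,suppress=True)
    table=W[(abs(W[...,2])<.02)];print(n,"table z",np.median(table[:,2]))
    hsv=cv2.cvtColor(p,cv2.COLOR_RGB2HSV)
    m=((W[...,2]>.01)&(W[...,2]<.2)).astype(np.uint8)
    k,l,s,c=cv2.connectedComponentsWithStats(m)
    for i in range(1,k):
        if s[i,4]>120:
            q=W[l==i];print(s[i],q.min(0),q.max(0),np.median(p[l==i],0))
E
```

```text
scene table z -0.001691374022740911
[   0    0   56   51 1779] [-0.5624 -0.0428  0.0101] [-0.5368  0.1663  0.1356] [18. 34. 54.]
[  353     0   211    82 11474] [0.1815 0.5797 0.01  ] [0.7404 1.0242 0.1038] [184. 117.  68.]
[  97   73   96   91 5455] [-0.1073 -0.1264  0.01  ] [0.1266 0.1215 0.2   ] [143. 130. 108.]
[ 333  103   84   59 1441] [0.3882 0.2922 0.01  ] [0.6052 0.3927 0.0991] [103.  44.  29.]
[ 306  142   84   56 1082] [0.4067 0.1583 0.01  ] [0.6195 0.2373 0.087 ] [140. 100.  61.]
[ 457  167   74   88 3175] [0.798  0.1647 0.01  ] [0.9282 0.4302 0.0367] [235. 186. 119.]
[ 242  178   79   97 2781] [ 0.437  -0.2044  0.0101] [0.554  0.0609 0.0984] [172. 127.  94.]
[ 371  209   30   51 1098] [0.6884 0.0273 0.0101] [0.7477 0.0881 0.1529] [169. 131.  47.]
[   0  212  178  108 2394] [ 0.148  -0.5746  0.01  ] [ 0.3312 -0.1935  0.046 ] [121.  90.  83.]
[ 156  293   37   44 1160] [ 0.4359 -0.3903  0.0103] [ 0.5001 -0.3286  0.0947] [87. 36. 25.]
[ 303  299   44   57 1475] [ 0.6831 -0.2408  0.0101] [ 0.7694 -0.1207  0.0356] [204. 141.  83.]
[  0 311  50  37 699] [ 0.2059 -0.6119  0.014
[... 478 characters left out ...]
2352  0.0103] [ 0.7706 -0.1173  0.0365] [177. 113.  49.]
[489 178  26  30 172] [ 0.6982 -0.4478  0.0101] [ 0.7622 -0.3931  0.0145] [168. 145. 131.]
[ 189  238   36  103 1484] [0.4102 0.1649 0.01  ] [0.6198 0.241  0.0881] [138. 101.  44.]
[ 105  244   58  106 2326] [0.3903 0.2997 0.01  ] [0.6035 0.3975 0.1016] [103.5  46.   20. ]
[ 273  270  136   60 3609] [ 0.434  -0.1988  0.0101] [0.5538 0.0625 0.099 ] [199. 157.  81.]
[ 460  300   46   34 1226] [ 0.4376 -0.386   0.0101] [ 0.4997 -0.3235  0.0946] [112.   32.   11.5]
[ 397  383  206   97 4099] [ 0.1408 -0.6092  0.0106] [ 0.3299 -0.1888  0.0451] [116.  80.  47.]
[  0 397  13  21 192] [0.2557 0.5877 0.0101] [0.2892 0.6109 0.0482] [88. 60. 32.]
```

```bash
python3 - <<'E'
from h import *
np.set_printoptions(precision=4,suppress=True)
for n in("scene","top"):
    f=np.load(n+"0.npz");p,d=f["p"],f["d"];W=cloud(n,d);hsv=cv2.cvtColor(p,cv2.COLOR_RGB2HSV)
    x,y,z=W[...,0],W[...,1],W[...,2]
    print("==",n)
    def rim(xc,yc,zt,lab):
        m=(abs(x-xc)<.06)&(abs(y-yc)<.06)
        # top surface pixels by height -> re-cast at known z
        mm=m&(abs(z-zt)<.006)
        v,u=np.nonzero(mm);q=ray_plane(n,np.c_[u,v],zt)
        (c,r)=cv2.minEnclosingCircle(q[:,:2].astype(np.float32));print(lab,np.array(c),r,len(q),np.median(z[mm]))
    rim(.468,-.357,.09,"large");rim(.57,.345,.096,"lmate");rim(.57,.2,.082,"smate")
    mm=(abs(x-.468)<.03)&(abs(y+.357)<.03)&(z>.06)&(z<.086)&(hsv[...,2]<60);v,u=np.nonzero(mm);q=ray_plane(n,np.c_[u,v],.082);print("smalltop",cv2.minEnclosingCircle(q[:,:2].astype(np.float32)),len(q))
    # plate
    mm=(x>.4)&(x<.6)&(y>-.06)&(y<.09)&(abs(z-.082)<.006)
    v,u=np.nonzero(mm);q=ray_plane(n,np.c_[u,v],.082);r=cv2.minAreaRect(q[:,:2].astype(np.float32));print("plate",r,cv2.boxPoints(r).tolist())
    mm=(x>.4)&(x<.6)&(y>-.06)&(y<.09)&(z<.0865)&(z>.07)&(hsv[...,1]<90)
    k,l,s,c=cv2.connectedComponentsWithStats(mm.astype(np.uint8))
    for i in range(1,k):
        if s[i,4]>20: print("hole",s[i],c[i],ray_plane(n,c[i:i+1],.0815))
    mm=(hsv[...,0]<12)&(hsv[...,1]>180)&(hsv[...,2]>130)&(x>.4)&(x<.6)&(y<-.1)&(y>-.25)&(z>.03)
    v,u=np.nonzero(mm);q=W[mm];c=cv2.minEnclosingCircle(np.c_[u,v].astype(np.float32));print("ball",c,ray_plane(n,[c[0]],.078))
    for zc,a,b,lab in((.3,.27,.42,"lrow"),(.2,.14,.25,"srow")):
        mm=(x>.36)&(x<.65)&(y>a)&(y<b)&(z>.014)&(z<.024)
        v,u=np.nonzero(mm);q=ray_plane(n,np.c_[u,v],.02);r=cv2.minAreaRect(q[:,:2].astype(np.float32));print(lab,r)
E
```

```text
== scene
large [ 0.4706 -0.3594] 0.03240906819701195 315 0.08799661347613448
lmate [0.5539 0.3376] 0.03395172581076622 163 0.0926446847523557
smate [0.5653 0.1958] 0.022705379873514175 203 0.07982682034876602
smalltop ((0.46765631437301636, -0.35887411236763), 0.01621907390654087) 146
plate ((0.4972202479839325, -0.0006493702530860901), (0.10220564156770706, 0.10304511338472366), 10.156903266906738) [[0.4378325641155243, 0.04105405509471893], [0.45600396394729614, -0.06037618964910507], [0.5566079616546631, -0.04235279560089111], [0.5384365320205688, 0.05907744914293289]]
hole [288 198   9   7  52] [291.6538 200.7885] [[ 0.4973 -0.0001  0.0815]]
ball ((249.76315307617188, 265.7631530761719), 8.272225379943848) [[ 0.5305 -0.1864  0.078 ]]
lrow ((0.49810710549354553, 0.33973193168640137), (0.09300043433904648, 0.21139222383499146), 87.00471496582031)
srow ((0.5147233009338379, 0.19497588276863098), (0.21012797951698303, 0.07288375496864319), 1.3589980602264404)
== top
large [ 0.4688 -0.3548] 0.031865719705820084 427 0.08939457454136782
lmate [0.5509 0.3462] 0.032158542424440384 395 0.0965969910649929
smate [0.5652 0.202 ] 0.02252522110939026 416 0.0833562565880856
smalltop ((0.46867164969444275, -0.35530585050582886), 0.014745610766112804) 153
plate ((0.49681928753852844, 0.005096841603517532), (0.10006619244813919, 0.10008405894041061), 10.475001335144043) [[0.438522070646286, 0.04520854353904724], [0.45671799778938293, -0.05320754647254944], [0.5551165342330933, -0.035014860332012177], [0.5369205474853516, 0.0634012296795845]]
hole [298 295  10  10  82] [302.4024 299.3171] [[0.497  0.0051 0.0815]]
ball ((399.0, 282.5), 8.381627082824707) [[ 0.5319 -0.182   0.078 ]]
lrow ((0.4967820644378662, 0.3473530113697052), (0.0901268869638443, 0.21108976006507874), 87.09984588623047)
srow ((0.5146677494049072, 0.20232386887073517), (0.20935148000717163, 0.07128441333770752), 1.9509832859039307)
```

```bash
cat >> h.py <<'E'
np.set_printoptions(precision=4,suppress=True)
def ori(deg):
    a=np.radians(deg);z=np.array([np.cos(a),np.sin(a),0]);y=np.array([0,0,-1.]);return np.c_[np.cross(y,z),y,z]
def st(l=""):
    o=get_obs();print(l,"t",round(o["time"],2),"p",o["position"],"F",o["wrist_force"],"w",round(o["width"],4),"q6",o["qpos"][[0,5]]);return o
E
python3 - <<'E'
from h import *
for a in (90,-90): print(a,[inverse_kinematics(p,ori(a)) for p in([.4695,-.357,.15],[.4975,.0025,.2],[.45,.345,.15])])
move_pose([.4695,-.357,.20],ori(90)); st("above")
p,d=look("top","top1")
E
```

```text
90 [array([ -37.3945,   22.023 ,  102.029 ,   -0.    ,   55.948 , -127.3945]), array([  0.1152,  10.7081, 110.5955,  -0.    ,  58.6963, -89.8848]), array([ 37.3246,  20.1838, 104.8743,  -0.    ,  54.9419, -52.6754])]
-90 [array([-37.3945,  22.023 , 102.029 ,  -0.    ,  55.948 ,  52.6055]), array([  0.1152,  10.7081, 110.5955,  -0.    ,  58.6963,  90.1152]), array([ 37.3246,  20.1838, 104.8743,  -0.    ,  54.9419, 127.3246])]
above t 3.52 p [ 0.4699 -0.3565  0.2   ] F [ 0.4977  0.2798 -0.8706] w 0.0916 q6 [ -37.3409 -127.3847]
```

View pics/top1.png

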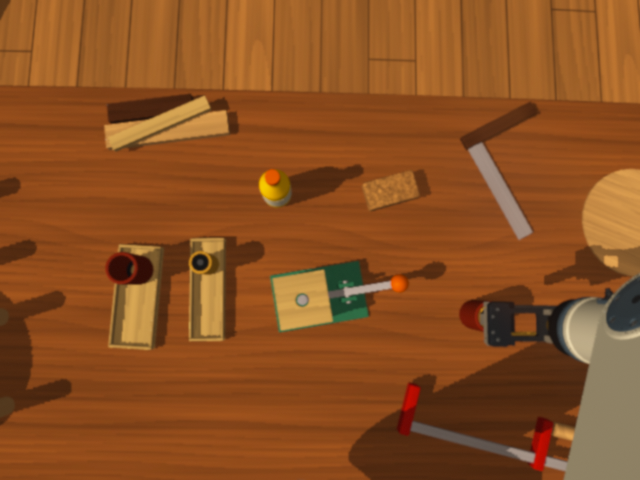

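The top view shows the gripper over the nested pair: gripper at about (515,325), drum edge at (472,313). The jaws lie along y, as intended, so I'll descend and grip.

```bash
python3 - <<'E'
from h import *
print(move_linear([.4695,-.357,.055],.12,guard=8)); st("down")
move_gripper(0.055); o=st("grip")
p,d=look("scene","scene2")
x,y,z=o["position"]
move_linear([x,y,.20],.12); st("up")
p,d=look("scene","scene3")
E
```

```text
False
down t 4.93 p [ 0.47   -0.3574  0.0557] F [0.1531 0.5756 0.1648] w 0.092 q6 [ -37.3951 -127.3943]
grip t 5.5 p [ 0.4696 -0.3572  0.0553] F [ 0.0118 -1.198   3.3662] w 0.0608 q6 [ -37.4013 -127.3929]
up t 6.91 p [ 0.4692 -0.3569  0.1991] F [ 0.4488  0.4056 -3.3627] w 0.0609 q6 [ -37.404  -127.4054]
```

View pics/scene3.png

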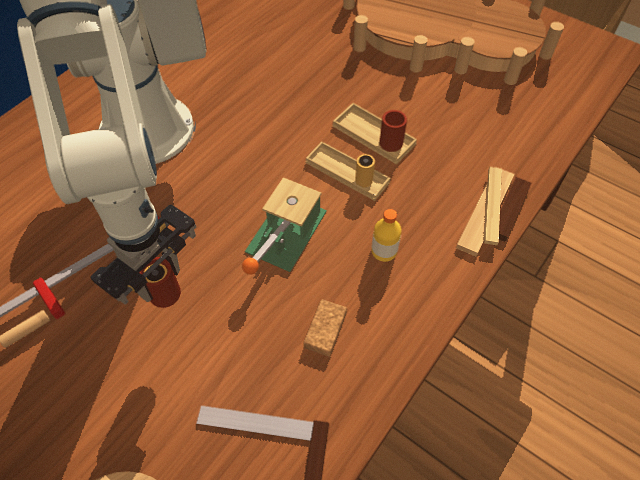

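```bash
python3 - <<'E'
from h import *
move_linear([.497,.0027,.20],.25); st()
move_linear([.497,.0027,.157],.12); st()
look("scene","scene4");look("top","top4")
a=cv2.imread("pics/scene4.png")[130:290,200:400];cv2.imwrite("pics/scene4c.png",cv2.resize(a,None,fx=4,fy=3.75,interpolation=3))
a=cv2.imread("pics/top4.png")[220:380,220:420];cv2.imwrite("pics/top4c.png",cv2.resize(a,None,fx=4,fy=3.75,interpolation=3))
E
```

```text
t 8.55 p [0.4969 0.0021 0.2   ] F [-0.3438 -0.16   -2.8105] w 0.061 q6 [  0.0742 -89.8857]
 t 9.06 p [0.4971 0.0023 0.1571] F [ 0.6917  0.6195 -1.8937] w 0.061 q6 [  0.0907 -89.8675]
```

View pics/scene4c.png

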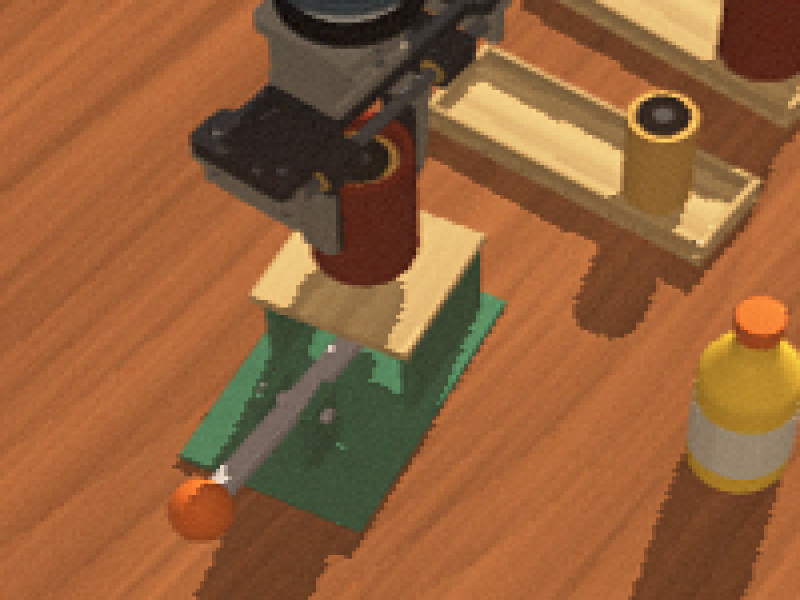

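View pics/top4c.png

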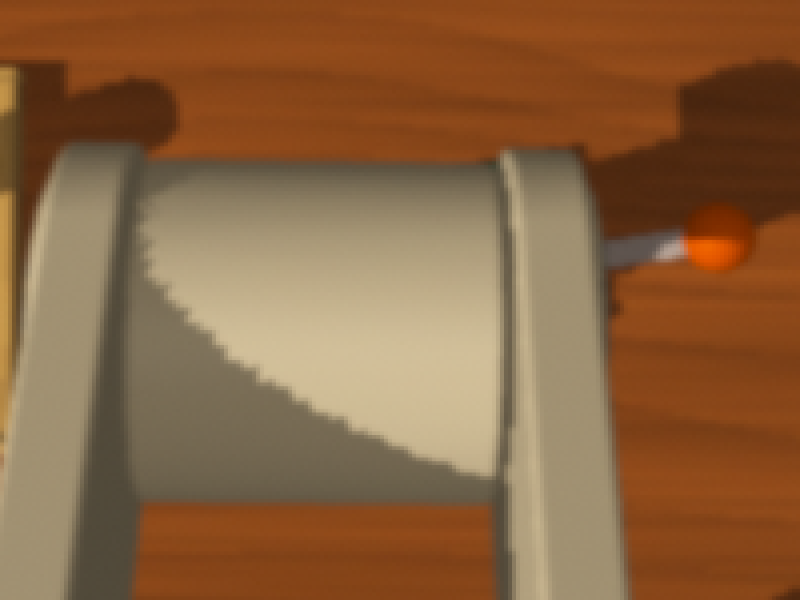

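The scene view shows the drum upright in the gripper, with its base at about (290,205) just above the plate. The arm blocks the top view. I'll fit the drum's visible side from the scene depth and compare it with the hole in that same camera.

```bash
cat >> h.py <<'E'
from scipy.optimize import least_squares
def side(name,n,zr,xy,r,hue=None,win=.045):
    f=np.load(name+".npz");p,d=f["p"],f["d"];W=cloud(n,d);hsv=cv2.cvtColor(p,cv2.COLOR_RGB2HSV)
    m=(abs(W[...,0]-xy[0])<win)&(abs(W[...,1]-xy[1])<win)&(W[...,2]>zr[0])&(W[...,2]<zr[1])
    if hue: m&=((hsv[...,0]<hue)|(hsv[...,0]>170))&(hsv[...,1]>120)
    q=W[m][:,:2];s=least_squares(lambda c:np.hypot(*(q-c).T)-r,xy,loss="soft_l1",f_scale=.002)
    return s.x,len(q),np.std(s.fun)
E
python3 - <<'E'
from h import *
print("before",side("scene0","scene",(.02,.055),(.47,-.359),.031,9))
print("before2",side("scene2","scene",(.02,.04),(.47,-.359),.031,9))
print("mate",side("scene0","scene",(.03,.08),(.552,.338),.031,9))
print("held",side("scene4","scene",(.105,.14),(.497,-.001),.031,9), side("scene4","scene",(.105,.12),(.497,-.001),.031,9))
E
```

```text
before (array([ 0.4668, -0.3585]), 233, np.float64(0.0009556157646462362))
before2 (array([ 0.4667, -0.3576]), 123, np.float64(0.0010931112585662096))
mate (array([0.5499, 0.3414]), 460, np.float64(0.0026143216714900257))
held (array([0.4941, 0.0009]), 211, np.float64(0.001464994757144748)) (array([0.4941, 0.0011]), 99, np.float64(0.001446044081771871))
```

```bash
python3 - <<'E'
from h import *
print(move_linear([.497,.0027,.1365],.04,guard=5)); st()
move_gripper(.092); st("open")
move_linear([.497,.0027,.26],.2); st()
look("scene","scene5")
a=cv2.imread("pics/scene5.png")[130:290,200:400];cv2.imwrite("pics/scene5c.png",cv2.resize(a,None,fx=4,fy=3.75,interpolation=3))
# over the ball
B=[.5310,-.1845]
move_gripper(.0) 
move_linear([B[0],B[1],.20],.25,attitude=ori(100)); st("ball")
look("top","top5");look("scene","scene6")
a=cv2.imread("pics/top5.png")[220:380,220:420];cv2.imwrite("pics/top5c.png",cv2.resize(a,None,fx=4,fy=3.75,interpolation=3))
E
```

```text
True
 t 9.66 p [0.4967 0.0027 0.137 ] F [-0.4478  0.4446  4.6355] w 0.0611 q6 [  0.1437 -89.8696]
open t 10.28 p [0.4959 0.0027 0.1366] F [-0.3393 -0.0791  0.1934] w 0.092 q6 [  0.1373 -89.8643]
 t 11.04 p [0.4964 0.0027 0.259 ] F [ 0.038  -0.0359 -0.0315] w 0.0921 q6 [  0.1415 -89.8622]
ball t 13.39 p [ 0.5309 -0.1838  0.2001] F [-0.9426  1.0452  0.4685] w 0.0006 q6 [ -19.2639 -119.2513]
```

View pics/scene5c.png

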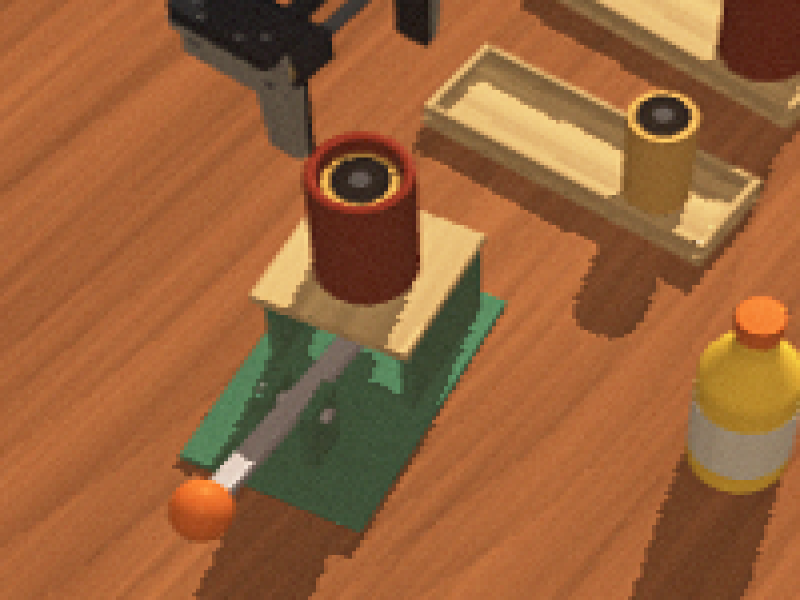

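View pics/top5c.png

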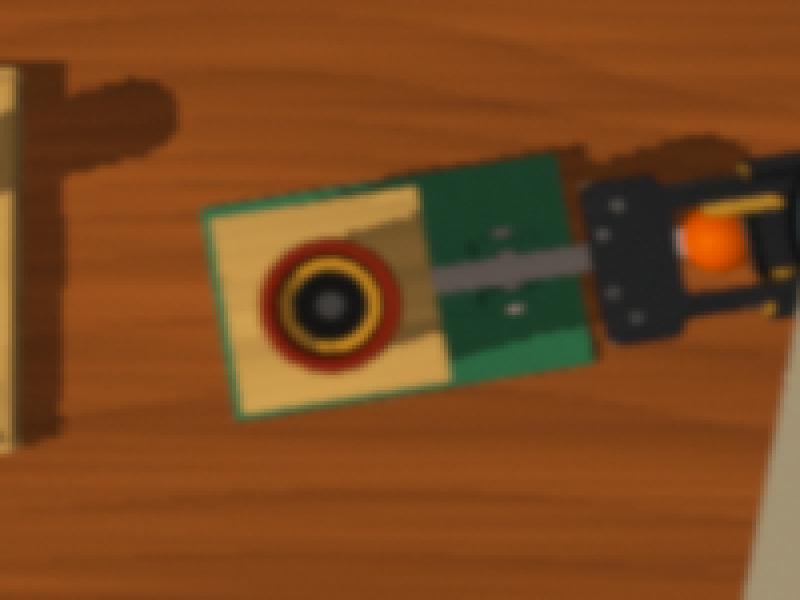

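View pics/scene6.png

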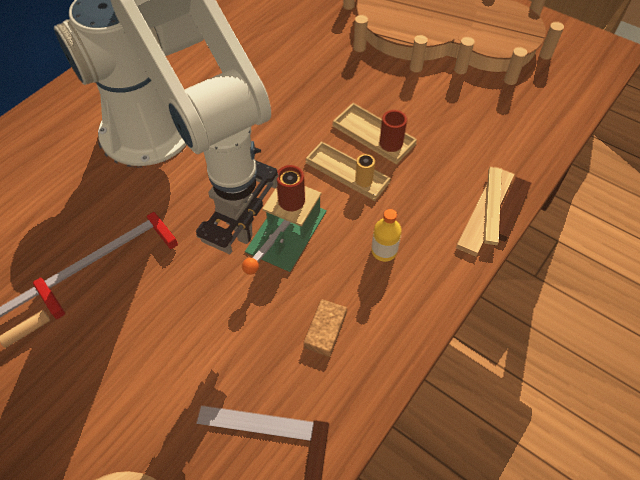

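Both views show the pair seated upright near the plate centre (rim at about (290,175) in scene, (302,296) in top), with the closed fingers above the ball. Next I'll check how well the rim is centred over the hole.

```bash
python3 - <<'E'
from h import *
for nm,n,h in(("scene5","scene",(.4973,-.0004)),("top5","top",(.4969,.0051))):
    f=np.load(nm+".npz");W=cloud(n,f["d"]);x,y,z=W[...,0],W[...,1],W[...,2]
    m=(abs(x-.497)<.045)&(abs(y-.002)<.045)&(abs(z-.172)<.006)
    v,u=np.nonzero(m);q=ray_plane(n,np.c_[u,v],.172)
    c,r=cv2.minEnclosingCircle(q[:,:2].astype(np.float32));print(n,c,r,np.array(c)-h)
E
```

```text
scene (0.4965999722480774, -0.0020526349544525146) 0.03211214765906334 [-0.0007 -0.0017]
top (0.49634072184562683, 0.004292124882340431) 0.0309483353048563 [-0.0006 -0.0008]
```

```bash
python3 - <<'E'
from h import *
move_linear([.5311,-.1848,.118],.15); st()
print(move_linear([.5311,-.1848,.075],.03,guard=25)); st("mid")
print(move_linear([.5311,-.1848,.050],.025,guard=20)); st("bottom")
hold(.2);st()
look("top","top7");look("scene","scene7")
a=cv2.imread("pics/scene7.png")[130:290,200:400];cv2.imwrite("pics/scene7c.png",cv2.resize(a,None,fx=4,fy=3.75,interpolation=3))
E
```

```text
t 14.19 p [ 0.5316 -0.1847  0.1186] F [-0.2443 -0.6276  0.1312] w 0.0009 q6 [ -19.3134 -119.3331]
False
mid t 15.78 p [ 0.5313 -0.1847  0.0751] F [ 1.8194 -1.7383  4.085 ] w 0.0002 q6 [ -19.3318 -119.3364]
True
bottom t 16.6 p [ 0.5313 -0.1845  0.0538] F [-1.6873  0.7835 11.9174] w 0.0001 q6 [ -19.3249 -119.3394]
 t 16.8 p [ 0.5313 -0.1845  0.0538] F [-3.4731  0.676  12.0867] w 0.0002 q6 [ -19.3237 -119.3383]
```

View pics/scene7c.png

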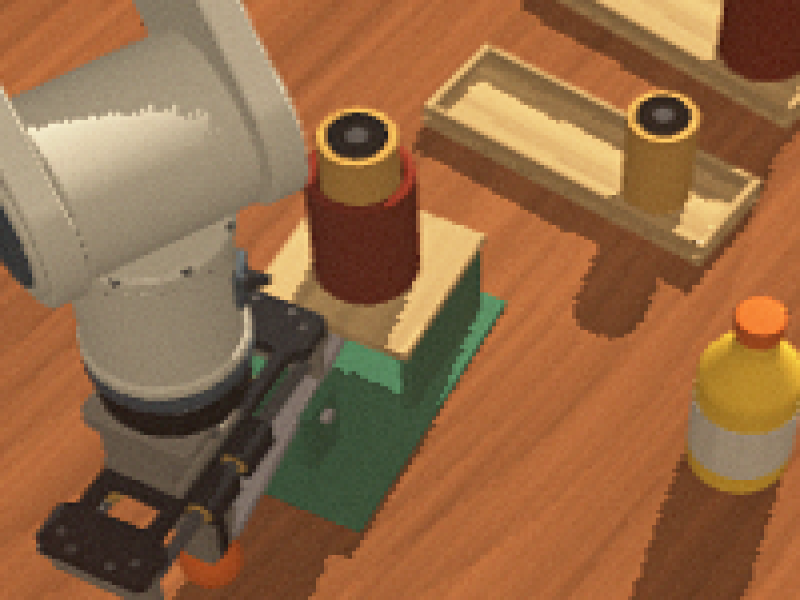

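The small drum now stands well clear of the rim (top at about (289,166) in the full scene frame), and the press stopped at the predicted bottom height. I'll retract and measure it.

```bash
python3 - <<'E'
from h import *
move_linear([.5311,-.1848,.26],.2); st()
look("top","top8");look("scene","scene8")
for nm,n,h in(("scene8","scene",(.4973,-.0004)),("top8","top",(.4969,.0051))):
    f=np.load(nm+".npz");W=cloud(n,f["d"]);x,y,z=W[...,0],W[...,1],W[...,2]
    for zt in(.172,.204):
        m=(abs(x-.497)<.045)&(abs(y-.002)<.045)&(abs(z-zt)<.007)
        v,u=np.nonzero(m);q=ray_plane(n,np.c_[u,v],zt)
        c,r=cv2.minEnclosingCircle(q[:,:2].astype(np.float32));print(n,zt,c,r,np.array(c)-h,np.median(z[m]))
    hsv=cv2.cvtColor(f["p"],cv2.COLOR_RGB2HSV)
    mm=(hsv[...,0]<12)&(hsv[...,1]>180)&(hsv[...,2]>100)&(x>.45)&(x<.6)&(y<-.1)&(y>-.25)&(z<.06)
    q=W[mm];print("ball",len(q),q.max(0) if len(q) else 0)
E
```

```text
t 18.08 p [ 0.5303 -0.1844  0.2586] F [ 0.076   0.4579 -0.0771] w 0.0003 q6 [ -19.3368 -119.3363]
scene 0.172 (0.4978216588497162, -0.0025029040407389402) 0.03166605159640312 [ 0.0005 -0.0021] 0.1700938717271135
scene 0.204 (0.49749788641929626, -0.0019343728199601173) 0.02366078644990921 [ 0.0002 -0.0015] 0.2022131472264729
ball 224 [ 0.5903 -0.1322  0.0425]
top 0.172 (0.49634072184562683, 0.004292124882340431) 0.0309483353048563 [-0.0006 -0.0008] 0.1724213913169731
top 0.204 (0.4963601529598236, 0.004272431135177612) 0.021795522421598434 [-0.0005 -0.0008] 0.20517210662257546
ball 49 [ 0.5862 -0.1364  0.0398]
```

```bash
python3 - <<'E'
from h import *
move_gripper(.092)
move_linear([.497,.002,.26],.25,attitude=ori(90)); st()
print(move_linear([.497,.002,.191],.1,guard=6)); st("down")
move_gripper(.040); o=st("grip")
look("scene","scene9")
a=cv2.imread("pics/scene9.png")[130:290,200:400];cv2.imwrite("pics/scene9c.png",cv2.resize(a,None,fx=4,fy=3.75,interpolation=3))
E
```

```text
t 20.47 p [0.4972 0.0016 0.2601] F [-0.1098 -0.4712  0.2569] w 0.0919 q6 [  0.0266 -90.0104]
False
down t 21.31 p [0.4974 0.0018 0.1914] F [-0.1453  0.6526  0.1778] w 0.0921 q6 [  0.04   -89.9464]
grip t 22.1 p [0.497 0.002 0.191] F [-0.8221 -0.2329 -0.3634] w 0.0433 q6 [  0.0604 -89.9413]
```

View pics/scene9c.png

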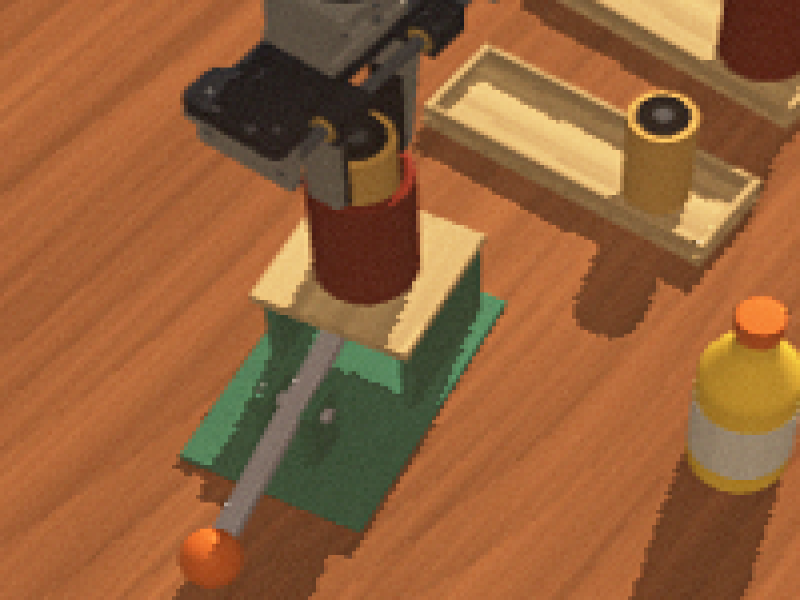

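The jaws hold the small drum just above the rim, at about (291,172) in the full frame. The large drum hasn't moved and the lever ball is down at (253,279). I'll lift it straight up slowly.

```bash
python3 - <<'E'
from h import *
print(move_linear([.497,.002,.25],.06,guard=8)); st()
print(move_linear([.497,.002,.28],.15)); st()
look("scene","scene10")
a=cv2.imread("pics/scene10.png")[130:290,200:400];cv2.imwrite("pics/scene10c.png",cv2.resize(a,None,fx=4,fy=3.75,interpolation=3))
E
```

```text
False
 t 23.28 p [0.4967 0.002  0.2496] F [-0.4837  0.9384 -1.6033] w 0.043 q6 [  0.0604 -89.9431]
False
 t 23.63 p [0.4973 0.002  0.2799] F [-0.4026  0.0605 -1.2036] w 0.0432 q6 [  0.0572 -89.9426]
```

View pics/scene10c.png

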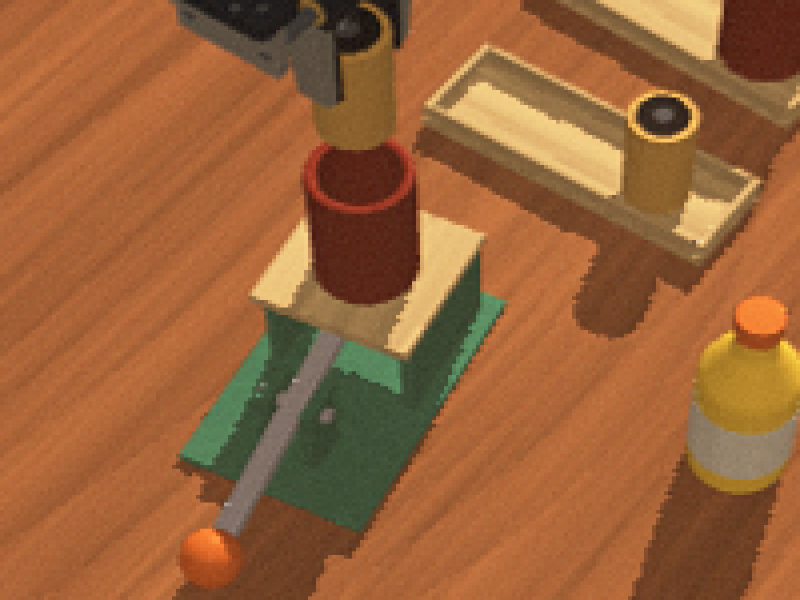

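The small drum is out and hanging upright, and the large one stayed put. It goes to the narrow tray next.

```bash
python3 - <<'E'
from h import *
T=[.4647,.1974]
move_linear([*T,.20],.2,attitude=ori(91.65)); st()
move_linear([*T,.09],.12); st()
print(move_linear([*T,.066],.03,guard=4)); st("touch")
move_gripper(.085); st("open")
move_linear([*T,.22],.2); st()
move_linear([.47,.10,.30],.25)
look("scene","scene11");look("top","top11")
E
```

```text
t 24.9 p [0.4649 0.1969 0.2002] F [-0.1634 -0.0982 -0.9538] w 0.0433 q6 [ 22.792  -68.8292]
 t 25.97 p [0.4652 0.1976 0.0906] F [ 0.3386  0.5129 -1.6224] w 0.0434 q6 [ 22.8404 -68.8058]
True
touch t 26.63 p [0.4646 0.1975 0.0689] F [-0.4362  1.2916  4.7994] w 0.0433 q6 [ 22.8536 -68.8063]
open t 27.38 p [0.464  0.1972 0.0688] F [ 0.2128 -0.5312  0.9   ] w 0.0847 q6 [ 22.8459 -68.8039]
 t 28.29 p [0.4641 0.1971 0.2191] F [-0.6055 -0.921  -1.0071] w 0.085 q6 [ 22.8425 -68.8054]
```

View pics/scene11.png

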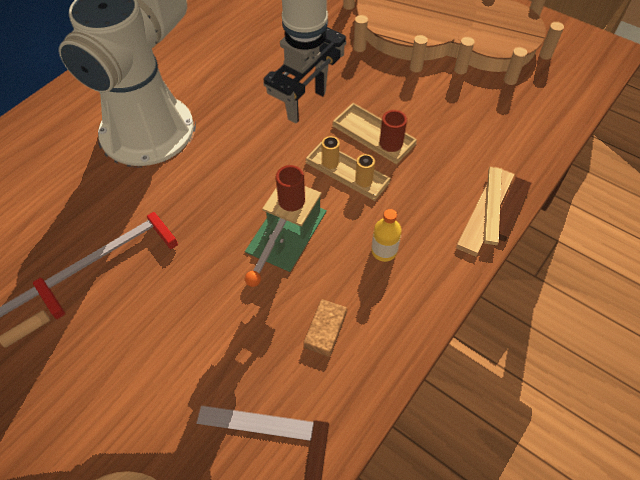

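The small drum stands upright in the narrow tray at (330,152), beside its mate at (366,170). Next is the large drum.

```bash
python3 - <<'E'
from h import *
move_gripper(.092)
S=[.4967,.002]
move_linear([*S,.25],.25,attitude=ori(90)); st()
print(move_linear([*S,.137],.12,guard=6)); st()
move_gripper(.055); st("grip")
print(move_linear([*S,.26],.1,guard=8)); st("up")
T=[.4476,.3461]
move_linear([*T,.20],.2,attitude=ori(87)); st()
look("scene","scene12")
move_linear([*T,.085],.12)
print(move_linear([*T,.057],.03,guard=4)); st("touch")
E
```

```text
t 29.97 p [0.4967 0.0023 0.2502] F [ 0.3931 -0.8164 -0.2723] w 0.0918 q6 [  0.0693 -89.8787]
False
 t 31.06 p [0.4972 0.0021 0.1377] F [ 0.3891 -0.3231  0.2789] w 0.0916 q6 [  0.0723 -89.9393]
grip t 31.62 p [0.4968 0.002  0.1372] F [-0.3478  0.7125  3.0029] w 0.0604 q6 [  0.0573 -89.9406]
False
up t 33.01 p [0.4963 0.002  0.2593] F [-0.1097 -0.081  -2.3788] w 0.061 q6 [  0.0572 -89.9451]
 t 34.92 p [0.4478 0.3454 0.2002] F [ 0.1935 -0.9    -2.2226] w 0.0609 q6 [ 37.4996 -49.4536]
True
touch t 36.83 p [0.4475 0.346  0.0611] F [ 0.0442 -0.6229  4.0871] w 0.0609 q6 [ 37.5615 -49.4469]
```

View pics/scene12.png

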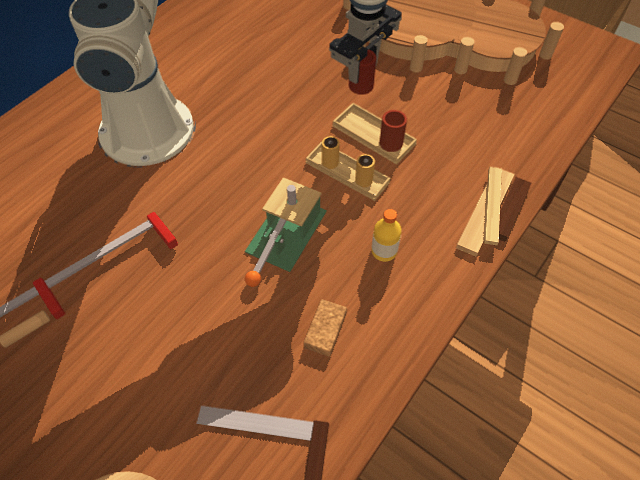

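The large drum was held upright at about (362,75) with the plunger left standing at (292,195). It has since touched down at a TCP height of 0.061, the expected floor height. I'll release, retreat and verify.

```bash
python3 - <<'E'
from h import *
T=[.4475,.346]
move_gripper(.092); st("open")
move_linear([*T,.20],.2); move_linear([.33,.0,.35],.25); hold(.3); st()
look("scene","scene13");look("top","top13")
for n in("scene","top"):
    f0=np.load(n+"0.npz");f=np.load(n+"13.npz");print("==",n)
    for F,l in((f0,"0"),(f,"1")):
        W=cloud(n,F["d"]);x,y,z=W[...,0],W[...,1],W[...,2]
        for xc,yc,zt,nm in((.447,.344,.096,"L"),(.465,.197,.082,"S"),(.552,.342,.096,"lm"),(.565,.199,.082,"sm"),(.718,.06,.15,"glue"),(.727,-.179,.03,"block")):
            w=.045 if nm!="block" else .07
            m=(abs(x-xc)<w)&(abs(y-yc)<w)&(abs(z-zt)<.006)
            v,u=np.nonzero(m)
            if len(u)<5: continue
            q=ray_plane(n,np.c_[u,v],zt);c,r=cv2.minEnclosingCircle(q[:,:2].astype(np.float32));print(l,nm,np.array(c),round(r,4),round(float(np.median(z[m])),4))
E
```

```text
open t 37.45 p [0.4469 0.3455 0.0606] F [-0.3012 -0.4763 -0.2543] w 0.0921 q6 [ 37.5613 -49.4382]
 t 40.33 p [0.33   0.0003 0.3498] F [ 0.0782 -0.0393 -0.2151] w 0.092 q6 [ -0.1351 -87.169 ]
== scene
0 lm [0.5539 0.3376] 0.034 0.0926
0 sm [0.5653 0.1958] 0.0227 0.0798
0 glue [0.7176 0.057 ] 0.0149 0.1478
0 block [ 0.7275 -0.1825] 0.0608 0.0281
1 L [0.4478 0.3391] 0.0323 0.0928
1 S [0.4646 0.1918] 0.024 0.0799
1 lm [0.5527 0.3386] 0.0327 0.093
1 sm [0.5645 0.1937] 0.0243 0.0803
1 glue [0.7174 0.0568] 0.0151 0.1474
1 block [ 0.7275 -0.1825] 0.0608 0.0282
== top
0 lm [0.5509 0.3462] 0.0322 0.0966
0 sm [0.5652 0.202 ] 0.0225 0.0834
0 glue [0.7182 0.0635] 0.0144 0.1509
0 block [ 0.7279 -0.1758] 0.0599 0.0306
1 L [0.4467 0.347 ] 0.0325 0.0963
1 S [0.4639 0.1995] 0.0222 0.0833
1 lm [0.5509 0.346 ] 0.0324 0.0966
1 sm [0.5654 0.2017] 0.0228 0.0834
1 glue [0.7182 0.0626] 0.0147 0.1512
1 block [ 0.7271 -0.176 ] 0.0602 0.0305
```

View pics/scene13.png

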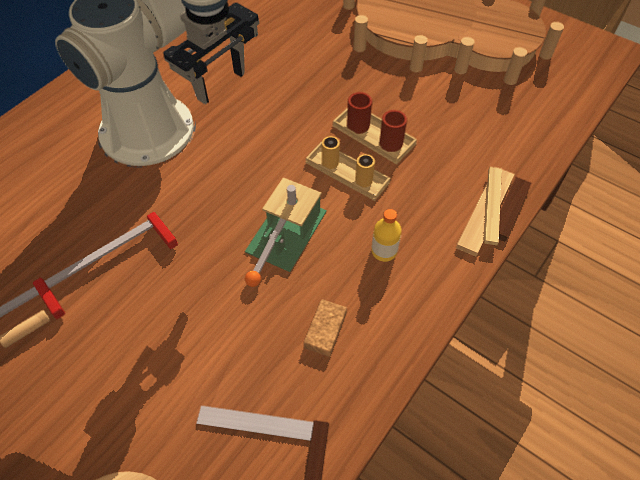

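View pics/top13.png

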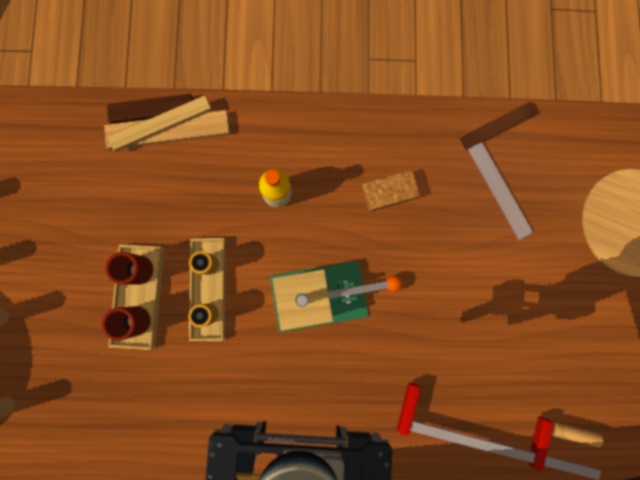

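Both views show the placed drums upright in their trays: large at (360,112) in scene and (120,323) in top, small at (330,152) and (200,315). The mates, bottle and block match their starting positions to within measurement noise.

```bash
python3 -c "
from plant import *
sign_off()"
```

```text
the job is handed in; nothing more can be done
```

The job is done and handed in at about 40 s of the 72 s allowed; sign-off gives no verdict.

**What I did**
- I stood the nested pair on the stand, with the rim 1–2 mm off the hole's centre by both cameras (about 5 mm allowed).
- I pressed the lever ball to its bottom stop. The tool stopped at 0.0538 m against the predicted 0.054 m, with about 12 N on the wrist when it stopped.
- I lifted the small drum out, set it in the narrow tray, then set the large drum in the wide tray.

**Last checks**
- **Drums:** both stand upright, with their tops at the height expected when standing on the tray floors.
- **Other objects:** in the top view, the two drums already in the rows, the glue bottle and the sanding block are within 1 mm of where they started. In the scene view they agree to about 2 mm, which is its measurement noise.

**Disagreements**
- **Cameras:** the two cameras differed by 4–8 mm in y throughout. I worked from their average and from offsets within one camera. The jaws closing on the drum fitted that average.
- **Seat check:** the arm blocked the top camera while the pair was being lowered onto the stand. I checked that step with the scene camera alone, then confirmed it with both afterwards.

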